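# Roll the steam unit's thumbwheel to the green marks

### The job

Set the steam control unit: slide its orange guard fully open, roll the blue thumbwheel in the slot to the left with a fingertip until the red line on the white drum comes up and stands between the green marks of the little window, then slide the guard fully shut over the wheel again. The unit is delicate: never push on any part of it with more than 13 N. Leave everything else on the board where it is.

Things in the scene. Friction and masses are not known exactly. Their poses are not given: they have to be found in the camera images.
- controller: steam control unit, fixed: white box 120 (x) x 190 (y) x 55 mm high. Origin: centre of its underside; z up, -x front, y along its long side. On its flat top: wheel slot and orange guard at x = 15 mm; window of the white drum with the red line at x = -36, y = -40, its frame 8 mm higher, green marks on it. Delicate: no push above 13 N on any part of it, wheel, guard and window included.
- slot_mid (a point): centre of the thumbwheel slot (18 mm in x, 64 mm in y), on the surface of the unit's top panel, 55 mm above its underside, at x = 15, y = -40 mm of the unit; axes as the unit's. The blue ribbed wheel's crown lies over this point, 4 to 12 mm above the panel: different every time and not measured, so find it by touch.
- wheel (a joint): turn of the blue thumbwheel, 0 to 4 rad, grows as its crown rolls to the unit's +y; starts at 0.2 to 1.2. Radius 28 mm, 12 mm thick, axle along x. The drum turns with it: red line at the middle of the green marks at 2.6, between them from 2.35 to 2.85. Turned by friction: rim drag 3 to 3.5 N, press with 5 to 7 N. Sprung: yields 1.8 mm (1 N, then 4 N per mm), then stops hard.
- guard (a joint): travel of the orange sliding guard, m: 0 = shut over the wheel, 0.075 = fully open (end stop). It slides toward the unit's +y and back with about 2 N of friction, and stays where it is left.
- guard_mid (a point): centre of the guard's top, 24 mm above the panel. The guard is a closed orange hood, 34 (x) x 60 (y) x 24 mm high; push it on its end faces, 30 mm to either side in y. Shut, it is centred over the slot; fully open, its near end is 45 mm from the middle of the wheel. What pushes it open follows over the wheel: stay more than 12 mm above the panel.
- masking_tape: tan roll of masking tape, 100 mm across, 25 mm high; bystander, loose on the board; origin at the centre of its underside
- white_jar: white jar with a red stripe, 70 mm across, 57 mm high; bystander, loose on the board; origin at the centre of its underside
- thread_reel_2: white thread reel, 35 mm across, 46 mm high; bystander, loose on the board; origin at the centre of its underside
- thread_box: small brown cardboard box, 45x70x33 mm; bystander, loose on the board; origin at the centre of its underside
- scissors: scissors with blue handles, 87x199x9 mm, lying flat; bystander, loose on the board; origin at the centre of its underside
- press_block: beech pressing block, 52x160x34 mm; bystander, loose on the board; origin at the centre of its underside

How it is judged:
By the outcome, as a careful person would: the job done as asked, in the order asked, and still so for the second after the job is handed in, with the robot touching nothing.
It also fails if it takes over 72 s, if anything falls off the work surface, if the arm or the gripper's body presses on something with over 40 N, if the wrist force passes 120 N, or if a joint passes its speed limit or range.

### The arm

A 6-joint arm with a two-finger parallel gripper is mounted at the origin on a cart in front of the work surface, level with it; the furniture and walls round the work are solid. World frame = base frame: x ahead of the robot, y to its left, z up, the work surface at z = 0. Lengths are in mm, angles in rad, forces in N, time in s.
With the tool pointing down it reaches from about 325 to 900 mm from the base axis. Payload 6.1 kg.
Tool frame: the origin (TCP) lies midway between the tips of the shut fingers; the grasp point (between the pads) lies 19 mm behind it (robot.grip_point_offset is the distance from the TCP to the grasp point, in mm); x points along the fingers, y is the direction in which the jaws open and shut, and the axes are right-handed (so a half turn about x gives the same grasp; the last joint's range is limited). The gripper opens to 87 mm and grips with 3 to 60 N. Pads are 19 mm wide; open, the fingers measure 117 mm over their backs; the gripper's body (75 mm by 190 mm) begins 51 mm behind the grasp point.
Start: joints at [-1.392, 0.22, 1.526, -0, 1.395, -0.126], TCP at [187.557, -596.186, 222.538] pointing down, gripper open.
Joint ranges: [-2.98, 2.98], [-0.91, 2.08], [0.09, 2.57], [-1.24, 4.39], [0.2, 2.65], [-2.68, 2.68]. Speed limits (rad/s): [2.57, 2.57, 3.01, 3.14, 3.14, 3.14].

### API

Orientations are given as a rotation vector (axis times angle).
In Python, from station import robot, imaging gives the robot as it stands.
- The arm moves only by the tool move_arm, never from a script. Its argument "moves" is text: rows parted by semicolons, each of 6 numbers parted by spaces: the shift along the world's x, y, z in mm, then the turn, a rotation vector about the world's x, y, z in degrees. A call has exactly 8 rows; each row shifts and turns the pose as measured when the row begins; what a row does not reach is not made up. A row lasts 1/8 s, in which the tool goes at most 62.5 mm and 10.7 degrees, less where a joint would pass 70% of its speed; a pose out of reach is approached as far as the arm can. A call is refused whole if a number of a shift passes 62.5 or a number of a turn 10.7, either way. A call with a gripper value outside its range is refused whole. "claw" is the finger opening in mm, from 0 to 87, set as the call begins (left out, the last holds). The fingers move at their own pace and stop on an object; "grip_force" is the grip in N (left out, the last holds). Time passes only in rows, so rows that do not move let the fingers close, or fill a call up. It gives the time, the measured TCP pose, the force and the opening at its end, in the units of the state.
- robot.state(): the state, without advancing time (a new reading comes with each control period).
- imaging.camera(name): name is "scene" or "side" or "wrist"; returns the picture (420x560x3 uint8, red, green, blue); there is no depth.
- imaging.camera_info(name): a dict with "camera_matrix" (3x3 intrinsics, pixels), "eye" and "orientation" of the camera in the world; the wrist camera has in their place "T_tool_cam" (4x4, takes a point from camera to tool coordinates, whose origin is the TCP and whose axes are the tool frame's). Camera axes: x right, y down, z forward; pixel columns grow to the right and rows downward; lengths in mm; the calibration is good to about 2 mm. A picture is of the moment at which its call begins: read the wrist's pose just before it. camera_info takes no time and is no camera call.
- robot.sign_off(): hands the job in, once; it reports no verdict.
The state is a dict: "t": time; "joints": joint angles; "joint_vel": joint speeds; "joint_efforts": joint torques, N m; "eef_pos": TCP position; "orientation": TCP orientation; "force": force on the tool from outside, world axes, zero at the start; "moment": the same for the moment, N m; "grip_width": finger opening in mm.
Only numpy, scipy, OpenCV 4.12 (cv2) and the standard library are available. Lean on these libraries where they do the work, as an engineer would, in place of code of your own. Each camera call takes 0.05 s, during which the arm holds its last target.

## Working session

There is one attempt and no reset: what is moved stays moved. The work goes in short steps, Python scripts to look and compute and a tool call to move; the robot and the scene stay as the last step left them, time stands still between calls to the robot, and variables do not carry over. Pictures are saved under pics/ and viewed, and the job is handed in when it is done.

Besides the shell and the picture viewer there is one more tool, called after ">>>" as name(argument=value, ...), one argument or row to a line, values as JSON. move_arm: Moves the arm, as the interface text tells. Its arguments: {"type":"object","properties":{"moves":{"type":"string"},"claw":{"type":"number"},"grip_force":{"type":"number"}},"required":["moves"]}

```bash
ls; mkdir -p pics
python3 - <<'E'
from station import robot, imaging
import cv2
s=robot.state(); print({k:s[k] for k in s if k in('t','eef_pos','orientation','force','grip_width')})
for n in('scene','side','wrist'):
    im=imaging.camera(n); cv2.imwrite(f'pics/{n}0.png',im[:,:,::-1]); print(n,imaging.camera_info(n))
E
```

```text
pics
{'t': 0.0, 'eef_pos': array([ 187.44854006, -595.58248194,  221.43961911]), 'orientation': array([ 2.05797983,  0.31810957, -2.05812672]), 'force': array([-0.37116894, -0.17882116, -0.47587629]), 'grip_width': 87.28642895612164}
scene {'camera_matrix': array([[422.84892484,   0.        , 276.82052078],
       [  0.        , 422.84892484, 207.46585875],
       [  0.        ,   0.        ,   1.        ]]), 'eye': array([-178.21899466,  819.54414938, 1144.35346496]), 'orientation': array([-0.92573358,  2.49225111, -1.03474424])}
side {'camera_matrix': array([[417.52194743,   0.        , 282.47664611],
       [  0.        , 417.52194743, 209.00655089],
       [  0.        ,   0.        ,   1.        ]]), 'eye': array([  381.91382842, -1079.99835114,   910.13885017]), 'orientation': array([-2.22785124,  0.19310638, -0.07044918])}
wrist {'camera_matrix': array([[343.68992202,   0.        , 276.99550213],
       [  0.        , 343.68992202, 210.28376893],
       [  0.        ,   0.        ,   1.        ]]), 'T_tool_cam': array([[ 7.67011136e-04, -2.48654795e-01,  9.68591867e-01,
        -1.62818221e+02],
       [ 9.99999667e-01,  4.62122284e-04, -6.73247402e-04,
         1.61563858e+00],
       [-2.80201691e-04,  9.68592060e-01,  2.48655066e-01,
        -6.70263759e+01],
       [ 0.00000000e+00,  0.00000000e+00,  0.00000000e+00,
         1.00000000e+00]])}
```

View pics/scene0.png

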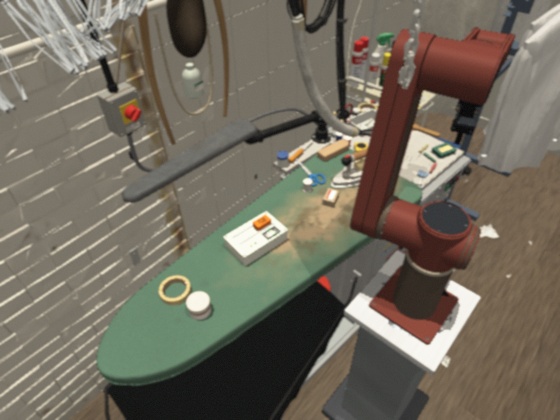

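View pics/side0.png

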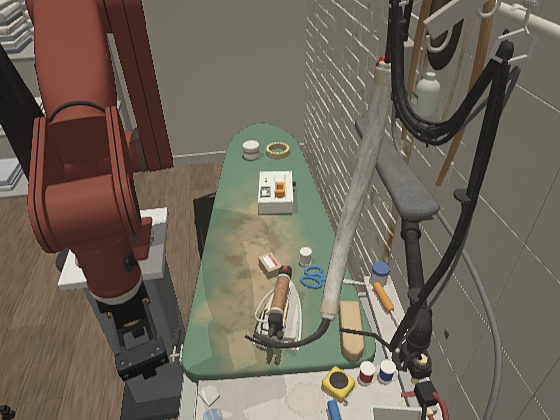

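View pics/wrist0.png

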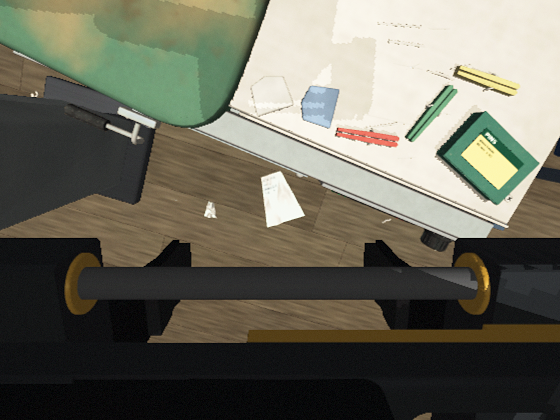

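The scene view shows the unit near (256,237) and the side view near (276,192), with the guard orange at (263,222) and (280,189). I'll zoom in and triangulate.

```bash
cat > h.py <<'E'
import numpy as np, cv2
from scipy.spatial.transform import Rotation as R
from station import robot, imaging
def cam(n, s=None):
    i=imaging.camera_info(n); K=i['camera_matrix']
    if n=='wrist':
        s=s or robot.state(); T=np.eye(4); T[:3,:3]=R.from_rotvec(s['orientation']).as_matrix(); T[:3,3]=s['eef_pos']
        T=T@i['T_tool_cam']; return K,T[:3,:3],T[:3,3]
    return K,R.from_rotvec(i['orientation']).as_matrix(),np.array(i['eye'])
def ray(c,uv):
    K,M,e=c; d=M@np.linalg.solve(K,[uv[0],uv[1],1]); return e,d/np.linalg.norm(d)
def onz(c,uv,z):
    e,d=ray(c,uv); return e+d*(z-e[2])/d[2]
def tri(rs):
    A=0;b=0
    for e,d in rs:
        P=np.eye(3)-np.outer(d,d); A=A+P; b=b+P@e
    p=np.linalg.solve(A,b); return p,[np.linalg.norm((np.eye(3)-np.outer(d,d))@(p-e)) for e,d in rs]
def proj(c,p):
    K,M,e=c; q=K@(M.T@(np.asarray(p)-e)); return q[:2]/q[2]
def orange(im):
    h=cv2.cvtColor(im,cv2.COLOR_RGB2HSV); return cv2.inRange(h,(5,170,120),(18,255,255))
E
python3 - <<'E'
import cv2
for n,(x,y,w,h) in {'scene':(210,195,100,75),'side':(240,155,80,70)}.items():
    im=cv2.imread(f'pics/{n}0.png')[y:y+h,x:x+w]; cv2.imwrite(f'pics/{n}0z.png',cv2.resize(im,None,fx=8,fy=8,interpolation=cv2.INTER_CUBIC))
E
python3 - <<'E'
from h import *
for n,bx in {'scene':(210,195,100,75),'side':(240,155,80,70)}.items():
    im=cv2.imread(f'pics/{n}0.png')[:,:,::-1].copy(); m=orange(im); k=np.zeros_like(m); x,y,w,h=bx; k[y:y+h,x:x+w]=m[y:y+h,x:x+w]
    M=cv2.moments(k,True); print(n,M['m00'],M['m10']/M['m00'],M['m01']/M['m00'])
c1,c2=cam('scene'),cam('side')
print(tri([ray(c1,(263,222)),ray(c2,(280,189))]))
E
```

```text
scene 129.0 261.5503875968992 222.30232558139534
side 81.0 278.9012345679012 189.62962962962962
(array([550.8960399 ,  93.89895418,  67.5666487 ]), [np.float64(3.2072165613205557), np.float64(3.2072165613204735)])
```

View pics/scene0z.png

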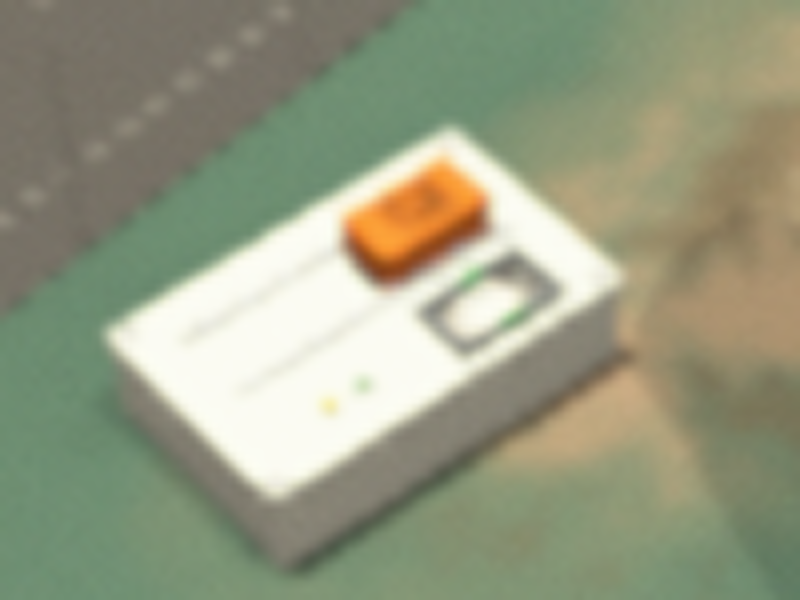

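View pics/side0z.png

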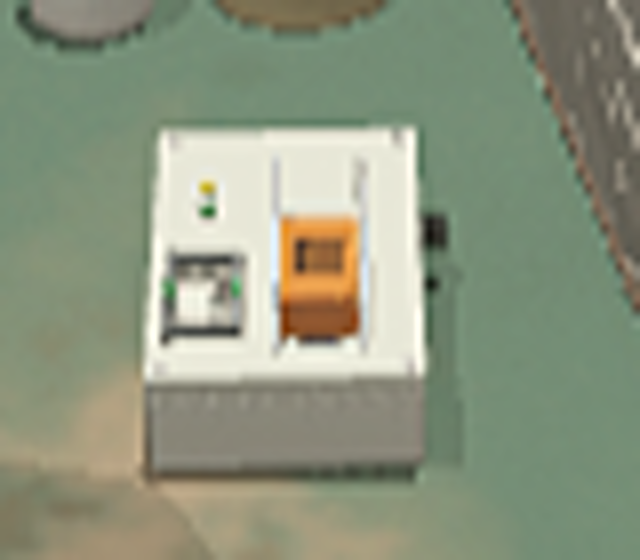

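Run:
```python
from h import *
c1,c2=cam('scene'),cam('side')
f=lambda p,o:(p[0]/8-.44+o[0],p[1]/8-.44+o[1])
S=[f(p,(210,195)) for p in[(450,128),(622,280),(280,497),(108,335)]]
D=[f(p,(240,155)) for p in[(422,375),(147,378),(162,130),(415,130)]]
P=[]
for a,b in zip(S,D):
    p,r=tri([ray(c1,a),ray(c2,b)]); P.append(p); print(p.round(1),np.round(r,1), onz(c1,a,55)[:2].round(1),onz(c2,b,55)[:2].round(1))
P=np.array(P); print(P.mean(0)); v=P[2]+P[3]-P[0]-P[1]; print(np.degrees(np.arctan2(-v[0],v[1])))
for nm,c,Q in(('sc',c1,S),('sd',c2,D)):
    q=np.array([onz(c,a,55) for a in Q]); v=q[2]+q[3]-q[0]-q[1];print(nm,q.mean(0),np.degrees(np.arctan2(-v[0],v[1])))
```

```text
[586.8  36.   53.9] [0.5 0.5] [586.7  36.7] [586.   34.2]
[469.5  56.   52.5] [1.6 1.6] [466.2  57.8] [470.8  53.9]
[498.  241.5  55.9] [2.6 2.6] [495.6 241.1] [500.6 245.2]
[617.  224.2  53.3] [1.1 1.1] [614.5 225.3] [617.6 222.6]
[542.84019192 139.42785191  53.91056869]
-8.935311608379914
sc [540.72615998 140.21343865  55.        ] -8.740711038475506
sd [543.76374605 138.98185842  55.        ] -9.185780068681378
```

Run:
```python
from h import *
c1,c2=cam('scene'),cam('side')
print('iron',tri([ray(c1,(350,160)),ray(c2,(281,285))]))
for uv in [(281,270),(330,310),(255,335)]: print(uv,onz(c2,uv,0).round(),onz(c2,uv,120).round(),onz(c2,uv,250).round())
for uv in [(322,130),(345,178)]: print('sc',uv,onz(c1,uv,0).round(),onz(c1,uv,120).round())
s=robot.state(); print(R.from_rotvec(s['orientation']).as_matrix().round(3))
a=np.radians(-9); c,sn=np.cos(a),np.sin(a)
Rt=np.column_stack([[0,0,-1],[-sn,c,0],[c,sn,0]]); print(Rt, np.linalg.det(Rt))
print(np.degrees((R.from_matrix(Rt)*R.from_rotvec(s['orientation']).inv()).as_rotvec()))
```

```text
iron (array([ 487.95945775, -360.42714124,   95.29807873]), [np.float64(5.162540184159031), np.float64(5.162540184159037)])
(281, 270) [ 504. -221.    0.] [ 488. -334.  120.] [ 471. -457.  250.]
(330, 310) [ 611. -390.    0.] [ 580. -481.  120.] [ 548. -580.  250.]
(255, 335) [ 402. -433.    0.] [ 400. -519.  120.] [ 397. -611.  250.]
sc (322, 130) [ 785. -574.    0.] [ 684. -428.  120.]
sc (345, 178) [ 503. -355.    0.] [ 432. -232.  120.]
[[-0.     0.3   -0.954]
 [ 0.001 -0.954 -0.3  ]
 [-1.    -0.001 -0.   ]]
[[ 0.          0.15643447  0.98768834]
 [ 0.          0.98768834 -0.15643447]
 [-1.          0.          0.        ]] 1.0000000000000002
[-6.31749707e-03 -1.16348717e-01  1.53537806e+02]
```

>>> move_arm(
  moves="22 40 8 0 0 9.6;22 40 8 0 0 9.6;22 40 8 0 0 9.6;22 40 8 0 0 9.6;22 40 8 0 0 9.6;22 40 8 0 0 9.6;22 40 0 0 0 9.6;22 40 0 0 0 9.6",
  claw=0,
  grip_force=20,
)

```text
t: 1.15
eef_pos: [365.0, -266.4, 267.6]
orientation: [1.125, 1.264, -1.13]
force: [0.4, -0.6, -0.3]
grip_width: 15.3
```

>>> move_arm(
  moves="22 40 -5 0 0 9.6;22 40 -8 0 0 9.6;22 40 -12 0 0 9.6;22 40 -14 0 0 9.6;22 40 -14 0 0 9.6;22 40 -15 0 0 9.6;22 40 -15 0 0 9.6;22 38 -14 0 0 9.6",
)

```text
t: 2.15
eef_pos: [545.4, 63.2, 168.6]
orientation: [0.055, 1.568, -0.06]
force: [0.0, -0.8, 0.2]
grip_width: 0.8
```

Run:
```python
from h import *
s=robot.state(); im=imaging.camera('wrist'); cv2.imwrite('pics/w1.png',im[:,:,::-1])
np.save('w1.npy',np.r_[s['eef_pos'],s['orientation']]); print(s['t'],s['eef_pos'],s['joints'],s['force'],R.from_rotvec(s['orientation']).as_matrix().round(3))
```

```text
2.15 [545.35207229  63.19040433 168.56229719] [-0.02615987  0.08302711  1.78411832 -0.00356212  1.27195361 -1.52306983] [ 0.00327913 -0.78632512  0.24853305] [[ 0.002  0.073  0.997]
 [-0.003  0.997 -0.073]
 [-1.    -0.003  0.003]]
```

View pics/w1.png

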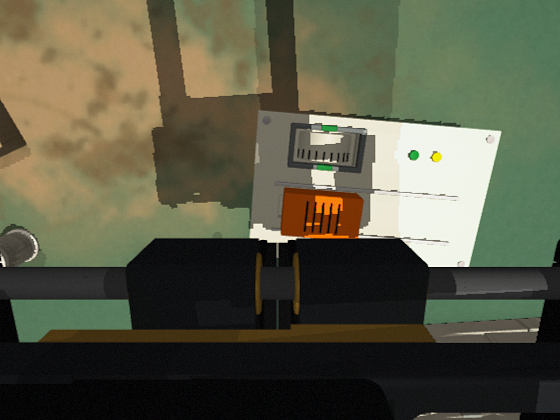

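The wrist view shows the unit: its front top corners are at (260,111) and (501,131), the window at (327,147) and the orange guard's top at about (283–362,188–240). Next I'll refine the pose.

Run:
```python
from h import *
v=np.load('w1.npy'); s=dict(eef_pos=v[:3],orientation=v[3:]); c=cam('wrist',s)
A=onz(c,(259.5,111),55);B=onz(c,(501,131),55); print(A,B,np.linalg.norm(B-A)); d=(B-A)[:2]; a=np.arctan2(-d[0],d[1]); print('yaw',np.degrees(a))
c_,s_=np.cos(a),np.sin(a); Rz=np.array([[c_,-s_],[s_,c_]])
cen=(A+B)[:2]/2-Rz@[-60,0]; print('centre',cen)
print('slot',cen+Rz@[15,-40])
im=cv2.imread('pics/w1.png')[:,:,::-1].copy(); h=cv2.cvtColor(im,cv2.COLOR_RGB2HSV)
m=cv2.inRange(h,(4,150,60),(20,255,255)); m[:170]=0;m[240:]=0;m[:,:270]=0
x,y,w,hh=cv2.boundingRect(m);print(x,y,w,hh)
im2=cv2.resize(cv2.imread('pics/w1.png')[100:250,240:400],None,fx=5,fy=4,interpolation=cv2.INTER_CUBIC); cv2.imwrite('pics/w1z.png',im2[:600])
for uv in[(286,189),(363,195),(327,147)]: print(uv,Rz.T@(onz(c,uv,79 if uv[1]>180 else 63)[:2]-cen))
s=robot.state(); print(s['eef_pos'],R.from_rotvec(s['orientation']).as_matrix().round(3)[:,1])
```

```text
[468.7640213   53.31828936  55.        ] [497.45502937 240.46818502  55.        ] 189.33636044834935
yaw -8.715868868775365
centre [542.41664264 137.80116169]
slot [551.1820383   95.99006461]
281 187 83 52
(286, 189) [ -5.22077685 -69.94729494]
(363, 195) [ -5.2765288  -12.05427221]
(327, 147) [-37.38969599 -40.7020973 ]
[545.98221008  67.34123434 166.35164739] [ 0.064  0.998 -0.   ]
```

View pics/w1z.png

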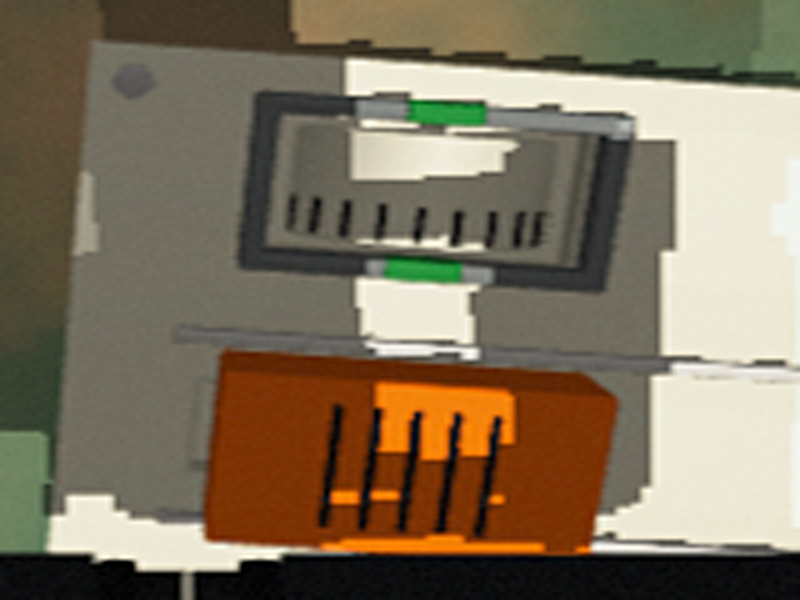

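>>> move_arm(
  moves="-2 -12 0 0 0 -2.5;-1 -9 0 0 0 -2.6;0 0 -25 0 0 0;0 0 -25 0 0 0;0 0 -22 0 0 0;0 0 -14 0 0 0;0 0 -4 0 0 0;0 0 0 0 0 0",
)

```text
t: 3.2
eef_pos: [543.0, 37.7, 76.9]
orientation: [0.138, 1.561, -0.141]
force: [0.4, -0.2, 0.6]
grip_width: -0.0
```

```bash
cat >> h.py <<'E'
CEN=np.array([542.2,138.2]); YAW=np.radians(-8.8)
RZ=np.array([[np.cos(YAW),-np.sin(YAW)],[np.sin(YAW),np.cos(YAW)]])
def st():
    s=robot.state(); M=R.from_rotvec(s['orientation']).as_matrix(); f=s['force']
    print('t',round(s['t'],2),'eef',s['eef_pos'].round(2),'loc',(RZ.T@(s['eef_pos'][:2]-CEN)).round(2),'h',round(s['eef_pos'][2]-55,2),'yaw',np.degrees(np.arctan2(-M[0,1],M[1,1])).round(2),'down',M[:,0].round(3),'Floc',(RZ.T@f[:2]).round(2),f[2].round(2))
    return s
E
python3 -c "from h import *; st()"
```

```text
t 3.2 eef [542.98  37.73  76.9 ] loc [ 16.14 -99.16] h 21.9 yaw -10.16 down [ 0.005 -0.002 -1.   ] Floc [ 0.39 -0.15] 0.64
```

>>> move_arm(
  moves="0 2 -4 0 0 1.2;0.3 2 -1 0 0 0;0.3 2 0 0 0 0;0.3 2 0 0 0 0;0.3 2 0 0 0 0;0.3 2 0 0 0 0;0.3 2 0 0 0 0;0.3 2 0 0 0 0",
)

```text
t: 4.2
eef_pos: [547.0, 55.1, 74.0]
orientation: [0.12, 1.558, -0.123]
force: [0.0, 0.2, -0.3]
grip_width: 0.5
```

```bash
python3 -c "from h import *; st()"
```

```text
t 4.2 eef [547.    55.12  73.98] loc [ 17.45 -81.37] h 18.98 yaw -8.86 down [ 0.01  -0.002 -1.   ] Floc [0.01 0.23] -0.3
```

>>> move_arm(
  moves="0 2 -1 0 0 0;0.1 2 -1 0 0 0;0.2 2 0 0 0 0;0.2 2 0 0 0 0;0.2 2 0 0 0 0;0.2 2 0 0 0 0;0.2 2 0 0 0 0;0.2 2 0 0 0 0",
)

```text
t: 5.2
eef_pos: [549.1, 70.9, 72.0]
orientation: [0.119, 1.556, -0.124]
force: [1.0, -2.5, -1.3]
grip_width: 0.4
```

Run:
```python
from h import *
st(); im=imaging.camera('wrist'); cv2.imwrite('pics/w2.png',im[:,:,::-1])
```

```text
t 5.2 eef [549.08  70.94  72.03] loc [ 17.08 -65.42] h 17.03 yaw -8.88 down [ 0.011 -0.004 -1.   ] Floc [ 1.39 -2.35] -1.27
```

View pics/w2.png

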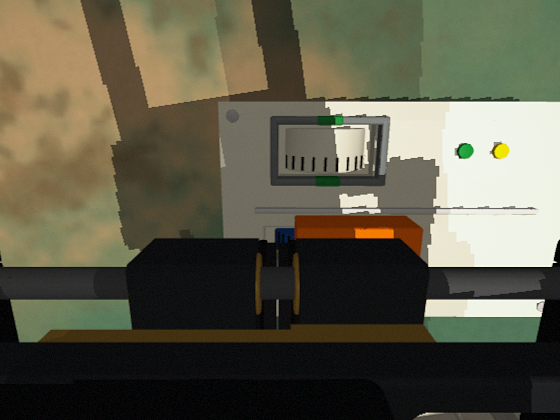

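Run:
```python
from h import *
c=cam('wrist')
for uv,z in [((297,216),79),((420,216),79),((286,237),60),((218,102),55)]: print(uv,(RZ.T@(onz(c,uv,z)[:2]-CEN)).round(1))
```

```text
(297, 216) [ -8.  -57.4]
(420, 216) [-7.9  0.3]
(286, 237) [  9.2 -62. ]
(218, 102) [-60.1 -96.1]
```

>>> move_arm(
  moves="0.5 4 0 0 0 0;0.6 5 0 0 0 0;0.6 5 0 0 0 0;0.6 5 0 0 0 0;0.6 5 0 0 0 0;0.6 5 0 0 0 0;0.6 5 0 0 0 0;0.6 4 0 0 0 0",
)

```text
t: 6.25
eef_pos: [554.4, 111.8, 72.2]
orientation: [0.119, 1.555, -0.124]
force: [0.4, -2.5, -0.7]
grip_width: 1.1
```

```bash
python3 -c "from h import *; st()"
```

```text
t 6.25 eef [554.43 111.82  72.23] loc [ 16.12 -24.2 ] h 17.23 yaw -8.87 down [ 0.012 -0.004 -1.   ] Floc [ 0.75 -2.39] -0.68
```

>>> move_arm(
  moves="0.4 2.5 0 0 0 0;0.3 2 0 0 0 0;0.3 2 0 0 0 0;0.3 2 0 0 0 0;0.3 2 0 0 0 0;0.3 2 0 0 0 0;0.2 1.5 0 0 0 0;0.2 1 0 0 0 0",
)

```text
t: 7.25
eef_pos: [556.9, 127.8, 72.2]
orientation: [0.119, 1.555, -0.124]
force: [1.8, -2.0, 1.2]
grip_width: 0.3
```

Run:
```python
from h import *
st(); im=imaging.camera('wrist'); cv2.imwrite('pics/w3.png',im[:,:,::-1])
```

```text
t 7.25 eef [556.9  127.8   72.23] loc [16.11 -8.03] h 17.23 yaw -8.88 down [ 0.012 -0.004 -1.   ] Floc [ 2.06 -1.74] 1.21
```

View pics/w3.png

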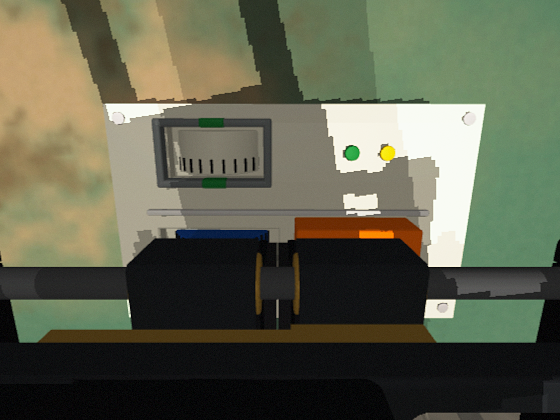

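>>> move_arm(
  moves="0.1 0.8 0 0 0 0;0.1 0.8 0 0 0 0;0.1 0.8 0 0 0 0;0.1 0.5 0 0 0 0;0.1 0.5 0 0 0 0;0.1 0.4 0 0 0 0;0.1 0.4 0 0 0 0;0.1 0.4 0 0 0 0",
)

```text
t: 8.3
eef_pos: [557.5, 131.6, 72.2]
orientation: [0.117, 1.556, -0.126]
force: [0.6, -5.4, 1.3]
grip_width: 0.6
```

```bash
python3 -c "from h import *; st()"
```

```text
t 8.3 eef [557.47 131.64  72.22] loc [16.09 -4.14] h 17.22 yaw -8.87 down [ 0.011 -0.006 -1.   ] Floc [ 1.4  -5.21] 1.33
```

>>> move_arm(
  moves="0 0.4 0 0 0 0;0 0.3 0 0 0 0;0 0 0 0 0 0;0 0 0 0 0 0;0 0 0 0 0 0;0 0 0 0 0 0;0 0 0 0 0 0;0 0 0 0 0 0",
)

```text
t: 9.3
eef_pos: [557.5, 131.6, 72.2]
orientation: [0.116, 1.556, -0.127]
force: [-0.0, -4.2, 1.4]
grip_width: 0.1
```

Run:
```python
from h import *
st(); im=imaging.camera('wrist'); cv2.imwrite('pics/w4.png',im[:,:,::-1])
```

```text
t 9.3 eef [557.46 131.64  72.23] loc [16.08 -4.15] h 17.23 yaw -8.89 down [ 0.01  -0.007 -1.   ] Floc [ 0.6  -4.14] 1.43
```

View pics/w4.png

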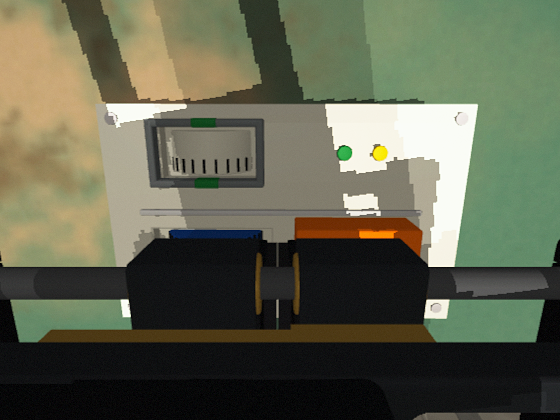

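Run:
```python
from h import *
c=cam('wrist'); im=cv2.imread('pics/w4.png')[:,:,::-1].copy(); h=cv2.cvtColor(im,cv2.COLOR_RGB2HSV)
m=cv2.inRange(h,(105,120,40),(130,255,255)); m[:215]=0; m[245:]=0;m[:,:140]=0;m[:,280:]=0
print(cv2.boundingRect(m))
ys,xs=np.nonzero(m)
for r in range(228,240):
    q=xs[ys==r]
    if len(q): print(r,q.min(),q.max(),[(RZ.T@(onz(c,(u,r),z)[:2]-CEN)).round(1).tolist() for u in(q.min(),q.max()) for z in (55,65)])
```

```text
(169, 230, 92, 9)
230 171 260 [[6.0, -64.1], [2.7, -60.8], [6.0, -15.2], [2.7, -14.6]]
231 170 260 [[6.6, -64.7], [3.3, -61.4], [6.6, -15.2], [3.3, -14.6]]
232 169 260 [[7.2, -65.3], [3.8, -61.9], [7.2, -15.2], [3.8, -14.6]]
233 170 257 [[7.8, -64.8], [4.4, -61.5], [7.8, -16.8], [4.4, -16.2]]
234 171 257 [[8.4, -64.3], [4.9, -61.0], [8.4, -16.9], [4.9, -16.2]]
235 172 257 [[9.0, -63.8], [5.5, -60.5], [8.9, -16.9], [5.4, -16.2]]
236 173 257 [[9.5, -63.3], [6.0, -60.0], [9.5, -16.9], [6.0, -16.2]]
237 173 257 [[10.1, -63.3], [6.6, -60.1], [10.1, -16.9], [6.6, -16.2]]
238 174 252 [[10.7, -62.8], [7.1, -59.6], [10.7, -19.7], [7.1, -18.8]]
```

>>> move_arm(
  moves="-0.6 -4 0 0 0 0;-1.2 -7 0 0 0 0;-1.2 -7 0 0 0 0;-1.2 -7 0 0 0 0;-1.2 -7 0 0 0 0;-1.1 -6 0 0 0 0;-0.4 -3 0 0 0 0;0 0 0 0 0 0",
)

```text
t: 10.35
eef_pos: [549.0, 89.6, 71.8]
orientation: [0.12, 1.558, -0.124]
force: [0.3, -0.1, -0.5]
grip_width: 0.4
```

```bash
python3 -c "from h import *; st()"
```

```text
t 10.35 eef [548.99  89.6   71.77] loc [ 14.15 -46.98] h 16.77 yaw -8.92 down [ 0.009 -0.004 -1.   ] Floc [ 0.27 -0.05] -0.51
```

>>> move_arm(
  moves="0.5 -2 -1 0 0 0;0 0 -1 0 0 0;0 0 -0.5 0 0 0;0 0 -0.4 0 0 0;0 0 -0.3 0 0 0;0 0 -0.3 0 0 0;0 0 -0.2 0 0 0;0 0 0 0 0 0",
)

```text
t: 11.35
eef_pos: [549.6, 88.1, 67.7]
orientation: [0.119, 1.558, -0.124]
force: [-0.4, -0.1, -0.5]
grip_width: 0.5
```

```bash
python3 -c "from h import *; st()"
```

```text
t 11.35 eef [549.55  88.1   67.71] loc [ 14.93 -48.39] h 12.71 yaw -8.87 down [ 0.009 -0.003 -1.   ] Floc [-0.4  -0.17] -0.45
```

>>> move_arm(
  moves="0 0 -0.3 0 0 0;0 0 -0.3 0 0 0;0 0 -0.2 0 0 0;0 0 -0.2 0 0 0;0 0 -0.2 0 0 0;0 0 -0.2 0 0 0;0 0 -0.2 0 0 0;0 0 0 0 0 0",
)

```text
t: 12.35
eef_pos: [549.6, 88.1, 66.1]
orientation: [0.119, 1.558, -0.124]
force: [0.0, 0.5, 0.5]
grip_width: 0.7
```

```bash
python3 -c "from h import *; st()"
```

```text
t 12.35 eef [549.61  88.08  66.09] loc [ 14.99 -48.4 ] h 11.09 yaw -8.87 down [ 0.009 -0.003 -1.   ] Floc [-0.05  0.48] 0.51
```

>>> move_arm(
  moves="0 0 -0.3 0 0 0;0 0 -0.2 0 0 0;0 0 -0.2 0 0 0;0 0 -0.2 0 0 0;0 0 -0.2 0 0 0;0 0 -0.2 0 0 0;0 0 0 0 0 0;0 0 0 0 0 0",
)

```text
t: 13.35
eef_pos: [549.7, 88.1, 65.1]
orientation: [0.119, 1.558, -0.124]
force: [-0.0, 0.3, 1.2]
grip_width: 0.3
```

```bash
python3 -c "from h import *; st()"
```

```text
t 13.35 eef [549.7   88.1   65.12] loc [ 15.08 -48.36] h 10.12 yaw -8.87 down [ 0.009 -0.003 -1.   ] Floc [-0.08  0.29] 1.23
```

>>> move_arm(
  moves="0 0 -0.3 0 0 0;0 0 -0.3 0 0 0;0 0 -0.3 0 0 0;0 0 0 0 0 0;0 0 0 0 0 0;0 0 0 0 0 0;0 0 0 0 0 0;0 0 0 0 0 0",
)

```text
t: 14.35
eef_pos: [549.8, 88.1, 64.6]
orientation: [0.119, 1.558, -0.124]
force: [-1.1, 0.5, 2.3]
grip_width: 0.5
```

```bash
python3 -c "from h import *; st()"
```

```text
t 14.35 eef [549.81  88.08  64.64] loc [ 15.18 -48.36] h 9.64 yaw -8.87 down [ 0.009 -0.004 -1.   ] Floc [-1.11  0.3 ] 2.32
```

>>> move_arm(
  moves="0 0 -0.4 0 0 0;0 0 -0.4 0 0 0;0 0 -0.4 0 0 0;0 0 -0.3 0 0 0;0 0 0 0 0 0;0 0 0 0 0 0;0 0 0 0 0 0;0 0 0 0 0 0",
)

```text
t: 15.35
eef_pos: [549.9, 88.1, 64.2]
orientation: [0.119, 1.558, -0.124]
force: [-1.9, -0.6, 6.1]
grip_width: 0.4
```

```bash
python3 -c "from h import *; st()"
```

```text
t 15.35 eef [549.87  88.08  64.15] loc [ 15.25 -48.36] h 9.15 yaw -8.86 down [ 0.009 -0.004 -1.   ] Floc [-1.82 -0.86] 6.15
```

>>> move_arm(
  moves="0.1 1 0 0 0 0;0.3 2 0 0 0 0;0.3 2 0 0 0 0;0.3 2 0 0 0 0;0.3 2 0 0 0 0;0.3 2 0 0 0 0;0.3 2 0 0 0 0;0.2 1 0 0 0 0",
)

```text
t: 16.35
eef_pos: [551.7, 99.3, 64.4]
orientation: [0.114, 1.559, -0.128]
force: [-2.7, -3.6, 5.9]
grip_width: 0.5
```

Run:
```python
from h import *
st(); im=imaging.camera('wrist'); cv2.imwrite('pics/w5.png',im[:,:,::-1])
```

```text
t 16.35 eef [551.69  99.33  64.35] loc [ 15.33 -36.96] h 9.35 yaw -8.86 down [ 0.007 -0.01  -1.   ] Floc [-2.07 -4.  ] 5.93
```

View pics/w5.png

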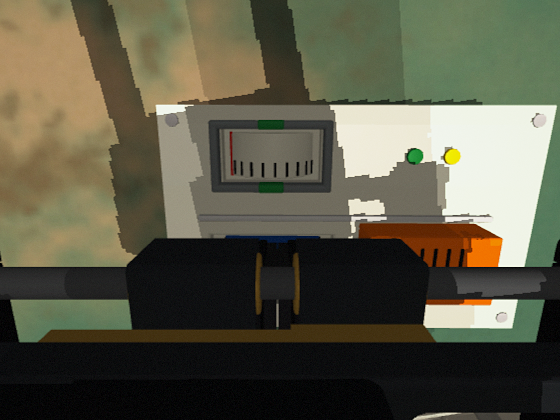

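The red line has come into view at the window's left edge, at about (232,150). The green marks are at (271,125) and (271,187). I'm continuing the stroke.

>>> move_arm(
  moves="0.2 1.2 0 0 0 0;0.2 1.2 0 0 0 0;0.2 1.2 0 0 0 0;0.2 1.2 0 0 0 0;0.2 1.2 0 0 0 0;0.2 1.2 0 0 0 0;0.1 0.6 0 0 0 0;0 0 0 0 0 0",
)

```text
t: 17.4
eef_pos: [553.9, 108.1, 64.0]
orientation: [0.115, 1.557, -0.128]
force: [-0.3, -0.4, 2.0]
grip_width: 0.9
```

```bash
cat >> h.py <<'E'
def look(name):
    s=st(); c=cam('wrist',s); im=imaging.camera('wrist'); cv2.imwrite(f'pics/{name}.png',im[:,:,::-1])
    h=cv2.cvtColor(im,cv2.COLOR_RGB2HSV); w=np.array([proj(c,np.r_[CEN+RZ@[-36,-40],63])]).ravel()
    roi=np.zeros(im.shape[:2],np.uint8); x,y=w.astype(int); roi[y-45:y+45,x-65:x+65]=255
    g=cv2.inRange(h,(50,120,40),(80,255,255))&roi; r=(cv2.inRange(h,(0,110,60),(8,255,255))|cv2.inRange(h,(172,110,60),(180,255,255)))&roi
    for n,m in(('g',g),('r',r)):
        k,_,S,C=cv2.connectedComponentsWithStats(m)
        print(n,[(S[i].tolist(),C[i].round(1).tolist()) for i in range(1,k) if S[i][4]>8])
    cv2.imwrite(f'pics/{name}z.png',cv2.resize(im[max(0,y-50):y+50,max(0,x-70):x+70,::-1],None,fx=5,fy=5,interpolation=cv2.INTER_CUBIC))
E
python3 -c "from h import *; look('w6')"
```

```text
t 17.4 eef [553.85 108.14  64.04] loc [ 16.11 -27.92] h 9.04 yaw -8.87 down [ 0.009 -0.009 -1.   ] Floc [-0.27 -0.45] 2.03
g [([238, 118, 26, 9, 231], [250.7, 122.0]), ([240, 181, 25, 10, 242], [252.1, 185.6])]
r [([211, 130, 7, 45, 176], [214.0, 151.7])]
```

View pics/w6z.png

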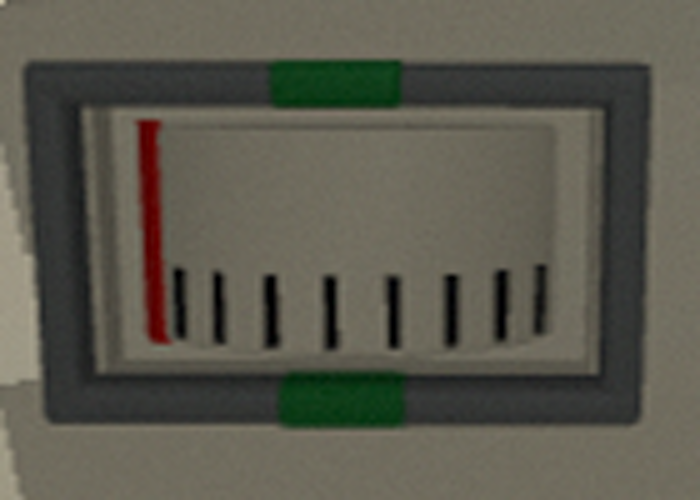

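>>> move_arm(
  moves="0 0 3 0 0 0;-0.5 -3 1 0 0 0;-1.3 -6 0 0 0 0;-1.3 -6 0 0 0 0;-1 -4 0 0 0 0;0 0 -1 0 0 0;0 0 -1.5 0 0 0;0 0 -0.6 0 0 0",
)

```text
t: 18.45
eef_pos: [548.7, 87.9, 64.4]
orientation: [0.116, 1.559, -0.128]
force: [-0.7, -0.4, 3.8]
grip_width: 0.4
```

```bash
python3 -c "from h import *; st()"
```

```text
t 18.45 eef [548.72  87.89  64.42] loc [ 14.14 -48.72] h 9.42 yaw -8.92 down [ 0.008 -0.008 -1.   ] Floc [-0.59 -0.54] 3.79
```

>>> move_arm(
  moves="0 0 -0.4 0 0 0;0 0 -0.3 0 0 0;0.2 1 0 0 0 0;0.4 2.4 0 0 0 0;0.4 2.6 0 0 0 0;0.4 2.6 0 0 0 0;0.4 2.6 0 0 0 0;0.3 1.6 0 0 0 0",
)

```text
t: 19.45
eef_pos: [551.5, 100.5, 64.7]
orientation: [0.114, 1.558, -0.129]
force: [-0.6, -2.4, 3.7]
grip_width: 0.6
```

```bash
python3 -c "from h import *; look('w7')"
```

```text
t 19.45 eef [551.48 100.48  64.68] loc [ 14.95 -35.85] h 9.68 yaw -8.87 down [ 0.009 -0.01  -1.   ] Floc [-0.26 -2.45] 3.69
g [([256, 121, 26, 9, 227], [268.2, 124.9]), ([257, 183, 24, 10, 238], [268.5, 187.5])]
r [([233, 133, 8, 46, 276], [236.1, 155.2])]
```

View pics/w7z.png

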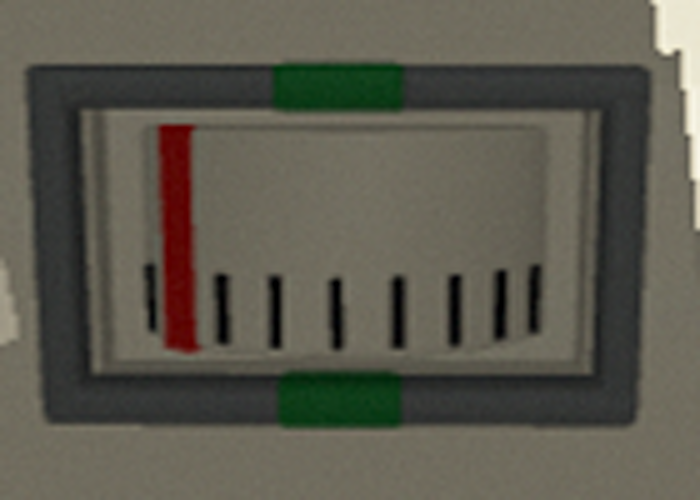

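>>> move_arm(
  moves="0 0 3 0 0 0;-0.4 -2 0.5 0 0 0;-0.8 -4 0 0 0 0;-0.6 -4 0 0 0 0;0 -1.5 -0.5 0 0 0;0 0 -1.5 0 0 0;0 0 -1.2 0 0 0;0 0 -0.5 0 0 0",
)

```text
t: 20.5
eef_pos: [548.9, 89.5, 64.0]
orientation: [0.116, 1.559, -0.127]
force: [-2.6, -0.9, 5.3]
grip_width: 0.5
```

```bash
python3 -c "from h import *; st()"
```

```text
t 20.5 eef [548.94  89.45  63.99] loc [ 14.12 -47.14] h 8.99 yaw -8.9 down [ 0.007 -0.008 -1.   ] Floc [-2.42 -1.27] 5.26
```

>>> move_arm(
  moves="0.2 0.8 -0.2 0 0 0;0.4 1.8 -0.1 0 0 0;0.4 2 -0.1 0 0 0;0.4 2 -0.1 0 0 0;0.3 2 -0.1 0 0 0;0.3 2 -0.1 0 0 0;0.3 2 -0.1 0 0 0;0.2 1 0 0 0 0",
)

```text
t: 21.5
eef_pos: [551.0, 102.0, 64.3]
orientation: [0.112, 1.561, -0.13]
force: [-2.8, -3.1, 4.7]
grip_width: 0.7
```

```bash
python3 -c "from h import *; look('w8')"
```

```text
t 21.5 eef [550.99 101.99  64.29] loc [ 14.23 -34.44] h 9.29 yaw -8.84 down [ 0.005 -0.012 -1.   ] Floc [-2.27 -3.44] 4.7
g [([253, 122, 26, 10, 219], [265.1, 126.2]), ([254, 184, 24, 11, 260], [265.6, 189.0])]
r [([245, 135, 10, 47, 385], [249.4, 157.7])]
```

View pics/w8z.png

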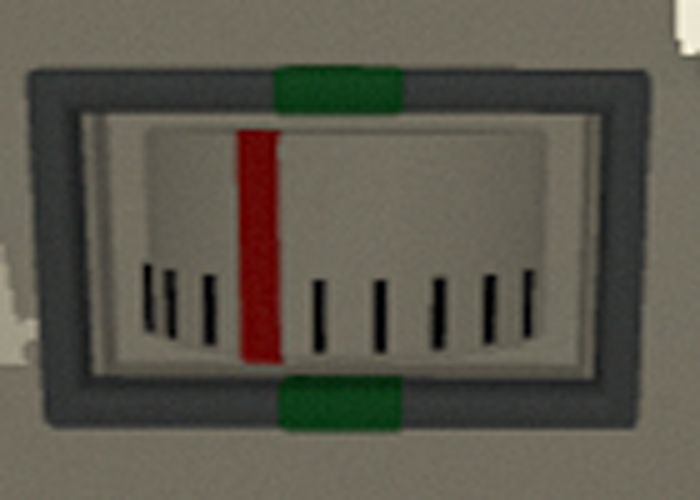

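>>> move_arm(
  moves="0 0 3 0 0 0;-0.4 -2 0.5 0 0 0;-0.6 -4 0 0 0 0;-0.4 -4 0 0 0 0;0 -2 -0.5 0 0 0;0 0 -1.5 0 0 0;0 0 -1.2 0 0 0;0 0 -0.4 0 0 0",
)

```text
t: 22.55
eef_pos: [550.0, 90.3, 64.1]
orientation: [0.114, 1.56, -0.128]
force: [-2.9, -0.2, 5.8]
grip_width: 0.5
```

```bash
python3 -c "from h import *; st()"
```

```text
t 22.55 eef [549.97  90.3   64.1 ] loc [ 15.01 -46.15] h 9.1 yaw -8.87 down [ 0.007 -0.009 -1.   ] Floc [-2.84 -0.65] 5.8
```

Now about 8 mm of stroke, then a check.

>>> move_arm(
  moves="0.1 0.8 -0.1 0 0 0;0.3 1.6 -0.1 0 0 0;0.3 1.6 -0.1 0 0 0;0.2 1.6 -0.1 0 0 0;0.2 1.4 -0.1 0 0 0;0.2 1.2 0 0 0 0;0 0.6 0 0 0 0;0 0 0 0 0 0",
)

```text
t: 23.55
eef_pos: [551.2, 98.4, 64.4]
orientation: [0.112, 1.561, -0.13]
force: [-1.9, -2.8, 5.0]
grip_width: -0.1
```

```bash
python3 -c "from h import *; look('w9')"
```

```text
t 23.55 eef [551.2   98.37  64.44] loc [ 14.99 -37.98] h 9.44 yaw -8.83 down [ 0.006 -0.012 -1.   ] Floc [-1.47 -3.09] 4.99
g [([260, 121, 26, 9, 232], [272.6, 125.0]), ([261, 183, 25, 10, 245], [272.8, 187.5])]
r [([266, 133, 8, 48, 384], [269.5, 156.5])]
```

View pics/w9z.png

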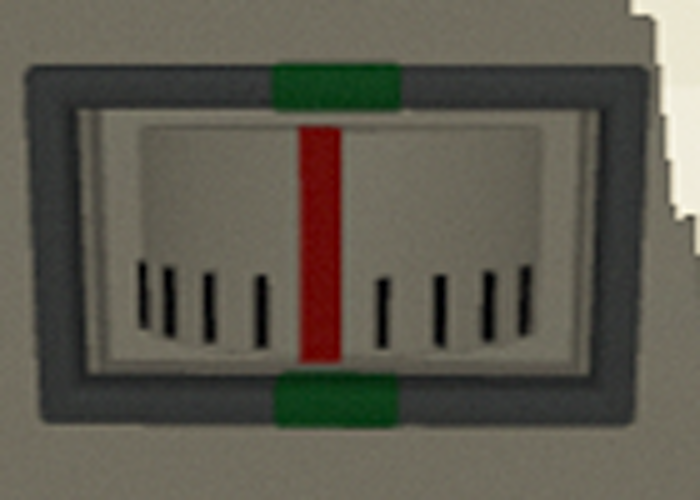

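>>> move_arm(
  moves="0.1 0.6 -0.1 0 0 0;0.1 0.7 -0.1 0 0 0;0.1 0.7 0 0 0 0;0.1 0.4 0 0 0 0;0 0 0 0 0 0;0 0 2 0 0 0;0 0 3 0 0 0;0 0 4 0 0 0",
)

```text
t: 24.6
eef_pos: [551.3, 102.0, 72.5]
orientation: [0.114, 1.561, -0.129]
force: [0.0, 0.6, -0.9]
grip_width: 0.6
```

```bash
python3 -c "from h import *; look('w10')"
```

```text
t 24.6 eef [551.32 101.99  72.52] loc [ 14.55 -34.39] h 17.52 yaw -8.86 down [ 0.005 -0.01  -1.   ] Floc [-0.08  0.56] -0.94
g [([254, 122, 25, 8, 195], [265.7, 125.5]), ([255, 181, 23, 10, 223], [266.0, 185.5])]
r [([263, 134, 9, 45, 318], [267.0, 155.9])]
```

View pics/w10z.png

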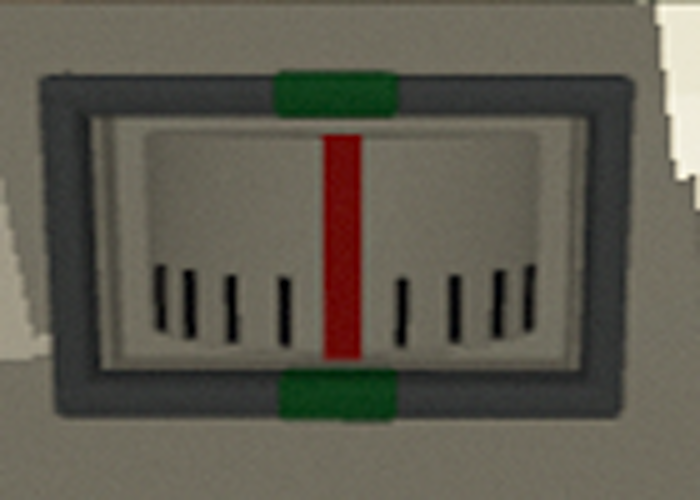

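>>> move_arm(
  moves="0 0 15 0 0 0;0 0 12 0 0 0;2 10 2 0 0 0;4 24 0 0 0 0;4 26 0 0 0 0;4 26 0 0 0 0;3 20 0 0 0 0;1.5 9 0 0 0 0",
)

```text
t: 25.65
eef_pos: [572.0, 223.0, 106.5]
orientation: [0.116, 1.556, -0.128]
force: [0.1, 0.4, 0.8]
grip_width: 0.7
```

```bash
python3 -c "from h import *; st()"
```

```text
t 25.65 eef [572.04 222.95 106.55] loc [16.52 88.32] h 51.55 yaw -8.94 down [ 0.01  -0.009 -1.   ] Floc [0.04 0.42] 0.79
```

>>> move_arm(
  moves="-1 0 -8 0 0 0;0 0 -10 0 0 0;0 0 -9 0 0 0;0 0 -5 0 0 0;-0.2 -1 -2 0 0 0;-0.4 -2 0 0 0 0;-0.4 -2 0 0 0 0;-0.4 -2 0 0 0 0",
)

```text
t: 26.65
eef_pos: [569.0, 213.4, 69.4]
orientation: [0.116, 1.558, -0.131]
force: [0.1, 0.5, 0.4]
grip_width: 0.4
```

Run:
```python
from h import *
st(); im=imaging.camera('wrist'); cv2.imwrite('pics/w11.png',im[:,:,::-1])
```

```text
t 26.65 eef [569.04 213.39  69.37] loc [15.02 78.41] h 14.37 yaw -9.03 down [ 0.009 -0.01  -1.   ] Floc [0.05 0.54] 0.39
```

View pics/w11.png

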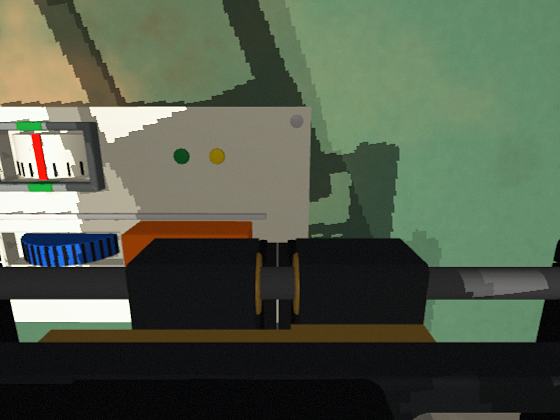

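>>> move_arm(
  moves="-0.3 -2 0 0 0 0;-0.3 -2 0 0 0 0;-0.3 -2 0 0 0 0;-0.4 -3 0 0 0 0;-0.5 -4 0 0 0 0;-0.6 -4 0 0 0 0;-0.6 -4 0 0 0 0;-0.6 -4 0 0 0 0",
)

```text
t: 27.7
eef_pos: [565.3, 187.8, 69.8]
orientation: [0.118, 1.557, -0.129]
force: [0.5, 2.2, 0.9]
grip_width: 0.5
```

```bash
python3 -c "from h import *; st()"
```

```text
t 27.7 eef [565.28 187.85  69.81] loc [15.22 52.6 ] h 14.81 yaw -9.01 down [ 0.01  -0.008 -1.   ] Floc [0.12 2.22] 0.94
```

Remaining ≈ 53 mm.

>>> move_arm(
  moves="-0.7 -4.5 0 0 0 0;-0.8 -5 0 0 0 0;-0.8 -5 0 0 0 0;-0.8 -5 0 0 0 0;-0.8 -5 0 0 0 0;-0.8 -5 0 0 0 0;-0.7 -4.5 0 0 0 0;-0.5 -3 0 0 0 0",
)

```text
t: 28.7
eef_pos: [559.0, 147.9, 69.8]
orientation: [0.118, 1.557, -0.129]
force: [0.4, 2.9, -0.0]
grip_width: 0.9
```

```bash
python3 -c "from h import *; st()"
```

```text
t 28.7 eef [558.96 147.93  69.81] loc [15.07 12.18] h 14.81 yaw -9.03 down [ 0.01  -0.008 -1.   ] Floc [-0.06  2.97] -0.03
```

Remaining ≈ 13 mm.

>>> move_arm(
  moves="-0.3 -2 0 0 0 0;-0.3 -2 0 0 0 0;-0.3 -1.5 0 0 0 0;-0.2 -1 0 0 0 0;-0.1 -0.8 0 0 0 0;-0.1 -0.8 0 0 0 0;-0.1 -0.8 0 0 0 0;-0.1 -0.8 0 0 0 0",
)

```text
t: 29.7
eef_pos: [557.4, 137.7, 69.8]
orientation: [0.118, 1.557, -0.129]
force: [0.2, 2.3, -1.0]
grip_width: 0.2
```

```bash
python3 -c "from h import *; st()"
```

```text
t 29.7 eef [557.36 137.69  69.79] loc [15.06  1.82] h 14.79 yaw -9.02 down [ 0.01  -0.008 -1.   ] Floc [-0.12  2.28] -1.01
```

>>> move_arm(
  moves="-0.1 -0.6 0 0 0 0;-0.1 -0.5 0 0 0 0;-0.1 -0.5 0 0 0 0;-0.1 -0.4 0 0 0 0;-0.1 -0.4 0 0 0 0;-0.1 -0.4 0 0 0 0;-0.1 -0.4 0 0 0 0;-0.1 -0.4 0 0 0 0",
)

```text
t: 30.7
eef_pos: [556.9, 134.8, 69.9]
orientation: [0.119, 1.556, -0.128]
force: [0.9, 5.0, -1.7]
grip_width: -0.1
```

```bash
python3 -c "from h import *; st()"
```

```text
t 30.7 eef [556.9  134.85  69.89] loc [15.04 -1.06] h 14.89 yaw -9.03 down [ 0.011 -0.006 -1.   ] Floc [0.12 5.05] -1.73
```

Force is rising at the expected place. I'll give a short extra push to confirm the stop.

>>> move_arm(
  moves="0 -0.4 0 0 0 0;0 -0.4 0 0 0 0;0 -0.3 0 0 0 0;0 0 0 0 0 0;0 0 0 0 0 0;0 0 0 0 0 0;0 0 0 0 0 0;0 0 0 0 0 0",
)

```text
t: 31.7
eef_pos: [556.9, 134.9, 69.9]
orientation: [0.12, 1.556, -0.126]
force: [1.4, 4.0, -1.6]
grip_width: 0.5
```

```bash
python3 -c "from h import *; st()"
```

```text
t 31.7 eef [556.91 134.86  69.87] loc [15.04 -1.05] h 14.87 yaw -9.01 down [ 0.011 -0.005 -1.   ] Floc [0.72 4.17] -1.59
```

>>> move_arm(
  moves="0.3 2 0 0 0 0;0.6 4 0 0 0 0;0.8 5 0 0 0 0;2 2 20 0 0 0;2 0 25 0 0 0;2 0 25 0 0 0;2 -5 20 0 0 0;0 0 0 0 0 0",
)

```text
t: 32.7
eef_pos: [565.7, 141.8, 161.7]
orientation: [0.116, 1.559, -0.13]
force: [-0.2, 0.6, -0.6]
grip_width: 0.6
```

Run:
```python
from h import *
s=st(); im=imaging.camera('wrist'); cv2.imwrite('pics/w12.png',im[:,:,::-1]); c=cam('wrist',s); print(proj(c,np.r_[CEN+RZ@[-2,-70],79]),proj(c,np.r_[CEN+RZ@[-2,-10],79]))
for n in('side','scene'): i=imaging.camera(n); cv2.imwrite(f'pics/{n}1.png',i[:,:,::-1])
```

```text
t 32.7 eef [565.68 141.79 161.68] loc [22.65  7.14] h 106.68 yaw -8.99 down [ 0.008 -0.01  -1.   ] Floc [-0.28  0.56] -0.65
[173.40853069 182.5552731 ] [256.28188542 182.42510915]
```

View pics/w12.png

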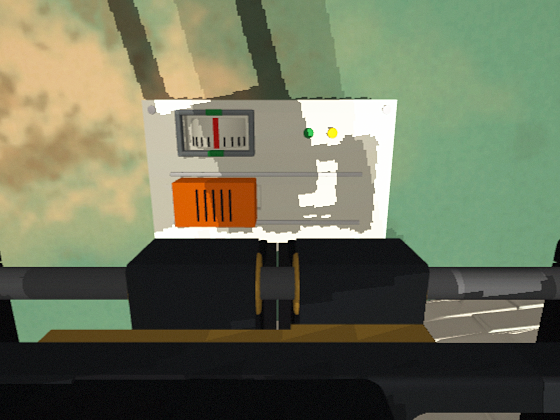

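View pics/side1.png

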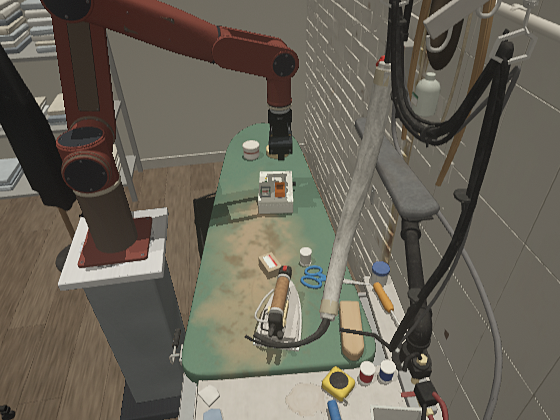

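The guard spans columns 173–257, against 173.4–256.3 predicted for fully shut. The red line at (216,133) sits between the green marks at about (215,112) and (215,153). The bystanders look unmoved and the arm is clear of everything, so I'm handing in.

```bash
python3 -c "
from station import robot; print(robot.sign_off())"
```

```text
the job is handed in; nothing more can be done
None
```

The steam control unit is set and the job is handed in, at about 33 s of the 72 s allowed.

- **Guard opened:** I pushed it until it stopped moving at its end stop. The highest push I read was about 5 N.
- **Wheel rolled:** The wheel's crown was about 10 mm above the panel, found by touch. I rolled it in four strokes of the fingertip, pressing with about 4 to 6 N. On the first two strokes the press fell to about 2 and 4 N at the end and the finger slipped a little, so I repeated strokes until the line was in place.
- **Guard shut:** I pushed it back from the far end until it stopped, with at most about 5 N read.

**Last checks:**
- **Red line:** It stood within about 1 pixel of the middle of the green marks, both after I lifted off the wheel and in the final view with the guard shut.
- **Guard:** Its edges matched the fully shut position to about 1 pixel.
- **Bystanders:** In the last side view, the ones in sight look unmoved. The arm hid the masking tape there, and I did not check the last scene picture.
- **Forces:** I read forces only at the end of each move, so a short peak between readings would not show. Nothing I read came near 13 N.

No check failed or disagreed with another.

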